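# Set the camera column to its length mark and lock it

## Robot

A 6-joint arm with a two-finger parallel gripper is mounted at the origin on the work surface. World frame = base frame: x ahead of the robot, y to its left, z up, the work surface at z = 0. Lengths are in m, angles in rad, forces in N, time in s.
With the tool pointing down it reaches from about 0.425 to 0.95 m from the base axis. Payload 3.5 kg.
Tool frame: the origin (TCP) lies midway between the tips of the shut fingers; the grasp point (between the pads) lies 19 mm behind it (ctrl.hold_point_z is the distance from the TCP to the grasp point, in m); z points along the fingers, y is the line along which they close (so a half turn about z gives the same grasp; the last joint's range is limited). The gripper opens to 85 mm and grips with 20 to 120 N. Pads are 22 mm wide; open, the fingers measure 114 mm over their backs; the gripper's body (76 mm by 85 mm) begins 54 mm behind the grasp point. The pads swing forward as they close: fully open they stand 13 mm farther back than shut.
Start: joints at [1.049, 0.286, 1.577, -0, 1.279, -0.15], TCP at [0.245, 0.629, 0.193] pointing down, gripper open.
Joint ranges: [-2.77, 2.77], [-0.9, 2.22], [0.21, 2.48], [-1.53, 4.67], [0.24, 2.81], [-2.84, 2.84]. Speed limits (rad/s): [2.79, 2.79, 3.14, 3.14, 3.14, 3.14].

## Interface

Orientations are given as a unit quaternion [x, y, z, w].
In Python, from plant import readout, cams, sign_off, ctrl gives the robot as it stands. The module is installed in compiled form; this text tells all that it offers.
- The arm moves only by the tool step_arm, never from a script. Its argument "increments" is a list of rows, each a list of 2 entries, a list of its own where there are three numbers: the shift along the world's x, y, z in mm, then the turn, a rotation vector about the world's x, y, z in rad. In form: [[[x, y, z], [rx, ry, rz]], ...]. A call has 1 to 8 rows; each row shifts and turns the commanded pose from where the row before left it; what a row does not reach is not made up. A row lasts 1/12 s, in which the tool goes at most 41.7 mm and 7.16 degrees, less where a joint would pass 70% of its speed; a pose out of reach is approached as far as the arm can. A call is refused whole if a number of a shift passes 41.7 or a number of a turn 0.125, either way. A call with a gripper value outside its range is refused whole. "fingers" is the opening, from -1 (shut) to 1 (fully open), set as the call begins (left out, the last holds). The fingers move at their own pace and stop on an object; "grip_force" is the grip in N (left out, the last holds). Time passes only in rows, so rows that do not move let the fingers close. It gives the time, the measured TCP pose, the force, the opening and the grip force at its end, in the units of the state.
- readout.get_state(): the state, without advancing time (a new reading comes with each control period).
- cams.read_camera(name): name is "scene" or "top" or "wrist"; returns the picture (420x560x3 uint8, red, green, blue); there is no depth.
- cams.get_calibration(name): a dict with "fx", "fy", "cx", "cy" (pixels), "eye" and "rotation" of the camera in the world; the wrist camera has in their place "T_tool_cam" (4x4, takes a point from camera to tool coordinates, whose origin is the TCP and whose axes are the flange's). Camera axes: x right, y up, looking along -z (the intrinsics and any distortion apply to the point x, -y, -z); pixel columns grow to the right and rows downward; lengths in m; the calibration is good to about 2 mm. A picture is of the moment at which its call begins: read the wrist's pose just before it. get_calibration takes no time and is no camera call.
- sign_off(): hands the job in; it is judged then, once.
The state is a dict: "time": time; "qpos": joint angles; "dq": joint speeds; "joint_efforts": joint torques, N m; "eef_pos": TCP position; "tcp_rot": TCP orientation; "contact_force": force on the tool from outside, world axes, zero at the start; "wrist_torque": the same for the moment, N m; "opening": opening from 0.0 (shut) to 1.0 (fully open); "finger_force": force on a finger pad.
Only numpy, scipy, OpenCV 4.12 (cv2) and the standard library are available. Lean on these libraries where they do the work, as an engineer would, in place of code of your own. Each camera call takes 0.05 s, during which the arm holds its last target. There are 200 camera calls.

## Task

Set the height of the camera stand on the desk: with its cam lever still open, take hold of the sliding column and draw it up until the broad dark ring on it, hidden in the collar at first, has just come clear of the collar's lip (30 mm up from where it rests). Keeping the column at that mark in your grip, slide the upturned thumb lever round, clockwise seen from above, until it is fully closed against its stop, and finish still holding the column at the mark, because it sinks if it is let go. Leave the camera, the board case and the mouse where they lie.

Things in the scene. Friction and masses are not known exactly. Their poses are not given: they have to be found in the camera images.
- stand: Camera stand, bolted down: black steel base disc 140 mm across, 10 mm thick; upright black tube 36 mm across; from 108 mm up a collar 49 mm across to 139 mm, then a neck 37 mm across to the lip 160 mm above the desk. Origin: centre of the base's underside, on the desk; z up along the common axis of tube, column and lever ring. Yaw within 1.4 rad either way.
- collar_lip (a point): Centre of the collar's top lip, 160 mm above the desk, on the stand's axis: the column comes out here.
- column_height (a joint): How far the column is drawn up, m: 0 at its bottom stop, where it rests at the start; 0.030 at the mark (lower edge of the broad ring level with the lip); top stop 0.055. It sinks under its weight (0.25 to 0.5 kg, light drag) whenever it is let go, even with the lever closed: the lock's bite is not simulated.
- column: Sliding column: plain round aluminium tube 28 mm across, free to turn in the collar and turning with a gripper that holds it; no wider head. Origin on its axis, level with the lip when column_height is 0. Tube top 48 mm above the origin, then a brass stud 6 mm across, 8 mm high. Hairlines every 10 mm; the broad dark ring (3 mm high) has its lower edge 30 mm below the origin.
- column_top (a point): Centre of the tube's top face (under the stud): 208 mm above the desk at the start, 238 mm when the column stands at the mark.
- column_mark (a point): Lower edge of the broad dark ring, on the column's axis: level with collar_lip when the column is at the mark.
- cam_lever (a joint): Angle of the cam lever about the stand's axis, rad: 0 fully open, 0.90 fully closed (end stop); grows clockwise seen from above; starts between 0 and 0.2. It stays where it is left; moving it takes about 0.15 N m (6 N at its blade). It sits on the fixed collar and does not rise with the column. At 0 and stand yaw 0 the blade stands on the +x side of the axis.
- lever_tip (a point): Top of the thumb lever's blade, 216 mm above the desk, 29 mm out from the stand's axis: shows the lever's bearing. The lever: a grey plastic ring 53 mm across round the neck, 140 to 155 mm above the desk, with one upright blade 6 mm thick, from 21 to 37 mm out from the axis and up to 216 mm (56 mm above the lip).
- camera: Bystander: small black box camera with lens, 58 mm wide, 54 mm high, 90 mm long over the lens; loose. Origin under it, on the desk.
- board_case: Bystander: open black case 94 by 70 by 30 mm with a green circuit board; loose. Origin under its centre, on the desk.
- mouse: Bystander: black computer mouse, 112 by 58 by 37 mm; loose. Origin under its centre, on the desk.
- lever_root (a point): Foot of the blade, 160 mm above the desk (level with the lip), 29 mm out from the axis. The side of a finger that grips the column down near the lip reaches the blade, also once raised: close on the column with the fingers' line some 70 degrees counter-clockwise of the blade and later turn the gripper, column and all, clockwise about the column's axis; the finger sweeps the blade to its stop.

How it is judged:
On the way, in this order (a step that is already met when the one before it is completed fails the run):
1. the column is held in the fingers at its length mark (within 4 mm) while the lever is still open (value of joint column_height between 0.026 and 0.034 m and value of joint cam_lever below 0.4 rad and contact force between the fingers and column above 1 N), for 0.3 s.
2. the lever is fully closed with the column still held at the mark (value of joint column_height between 0.026 and 0.034 m and value of joint cam_lever above 0.82 rad and contact force between the fingers and column above 1 N), for 0.2 s.
At the end, for the whole second after the job is handed in: The column stands still at its length mark (drawn up 26 to 34 mm), gripped by the fingers with more than 1 N, and the cam lever is closed to within 0.08 rad of its stop; the program finishes while holding (all of step 2 and linear speed of column below 0.01 m/s); the arm keeps its last pose, push and grip.
It fails at once if the lever was moved more than half way towards closed while the column was more than 6 mm off its mark (value of joint cam_lever above 0.45 rad and (value of joint column_height below 0.024 m or value of joint column_height above 0.036 m)).
It fails at once if a bystander (camera, board case or mouse) was shifted by more than 20 mm (distance of any of camera, board_case, mouse from where it was at the start of the episode above 0.02 m).
It also fails if it takes over 48 s, if anything falls off the work surface, if the arm or the gripper's body presses on something with over 40 N, if the wrist force passes 120 N, or if a joint passes its speed limit or range.

## Working session

There is one attempt and no reset: what is moved stays moved. The work goes in short steps, Python scripts to look and compute and a tool call to move; the robot and the scene stay as the last step left them, time stands still between calls to the robot, and variables do not carry over. Pictures are saved under pics/ and viewed, at most 10 in all, crops included, and the job is handed in when it is done.

Besides the shell and the picture viewer there is one more tool, called after ">>>" as name(argument=value, ...) on one line, values as JSON. step_arm: Moves the arm, as the interface text tells. Its arguments: {"type":"object","properties":{"increments":{"type":"array","items":{"type":"array"}},"fingers":{"type":"number"},"grip_force":{"type":"number"}},"required":["increments"]}

```bash
mkdir -p pics; python3 - <<'E'
from plant import readout,cams,ctrl
import cv2,numpy as np
s=readout.get_state();print({k:np.round(v,3) for k,v in s.items()},ctrl.hold_point_z)
for n in("scene","top"):
    cv2.imwrite(f"pics/{n}0.png",cams.read_camera(n)[:,:,::-1]);print(n,cams.get_calibration(n))
print(cams.get_calibration("wrist"))
E
```

```text
{'time': np.float64(0.0), 'qpos': array([ 1.049,  0.287,  1.578,  0.   ,  1.279, -0.15 ]), 'dq': array([ 0.002, -0.   , -0.   ,  0.001,  0.   , -0.   ]), 'joint_efforts': array([-1.0000e-03, -4.0599e+01, -2.9262e+01, -0.0000e+00,  6.0000e-03,
        0.0000e+00]), 'eef_pos': array([0.245, 0.628, 0.192]), 'tcp_rot': array([ 0.185,  0.983, -0.001, -0.   ]), 'contact_force': array([ 0.174, -0.577, -0.353]), 'wrist_torque': array([ 0.039, -0.05 , -0.013]), 'finger_force': np.float64(0.0), 'opening': np.float64(1.0)} 0.0187
scene {'fx': 513.3069850488379, 'fy': 513.3069850488379, 'cx': 278.3058373158477, 'cy': 208.0131993265992, 'eye': array([ 1.10420933, -0.60612369,  1.13019392]), 'rotation': array([0.3197668 , 0.11960815, 0.32029433, 0.88365979])}
top {'fx': 414.4284720269853, 'fy': 414.4284720269853, 'cx': 282.36695503818913, 'cy': 211.73821095671772, 'eye': array([0.50371913, 0.00494233, 1.1518661 ]), 'rotation': array([-0.02483412,  0.02400469,  0.70854148, -0.70482339])}
{'fx': 301.2154563010415, 'fy': 301.2154563010415, 'cx': 280.7886307731533, 'cy': 213.08793397586024, 'T_tool_cam': array([[-3.36729513e-04,  9.56894882e-01,  2.90434281e-01,
         7.41729476e-02],
       [ 9.99999605e-01,  5.61167106e-04, -6.89479737e-04,
        -8.13222791e-04],
       [-8.22741797e-04,  2.90433934e-01, -9.56894693e-01,
        -1.80961420e-01],
       [ 0.00000000e+00,  0.00000000e+00,  0.00000000e+00,
         1.00000000e+00]])}
```

View pics/scene0.png

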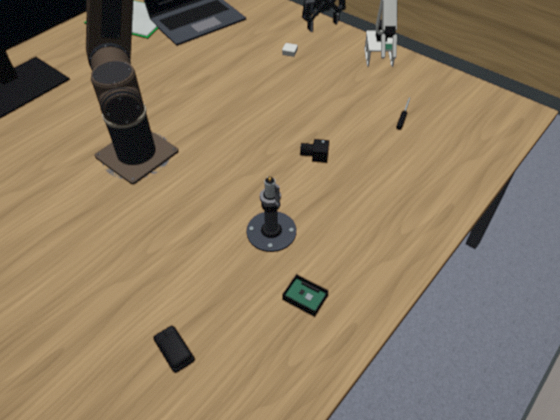

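View pics/top0.png

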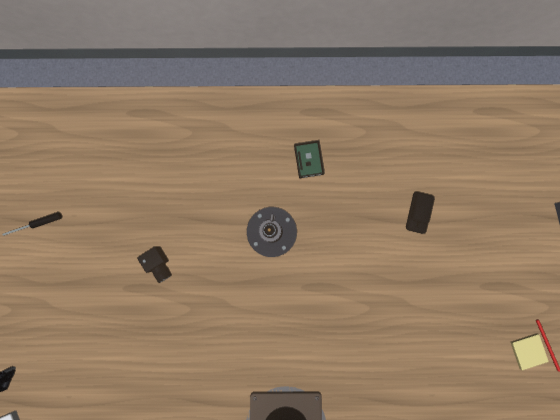

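Stand base is at scene px (271,231) and top px (272,232); the blade is towards (272,217) in the top view. The bystanders are well clear. I'll zoom in and triangulate.

```bash
cat > h.py <<'E'
import numpy as np,cv2
from scipy.spatial.transform import Rotation as R
from plant import cams
def ray(n,u,v):
    c=cams.get_calibration(n);d=R.from_quat(c["rotation"]).apply([(u-c["cx"])/c["fx"],-(v-c["cy"])/c["fy"],-1]);return np.array(c["eye"]),d
def onz(n,u,v,z):
    e,d=ray(n,u,v);return e+d*(z-e[2])/d[2]
def proj(n,p):
    c=cams.get_calibration(n);q=R.from_quat(c["rotation"]).inv().apply(np.array(p)-c["eye"]);return np.array([c["cx"]-c["fx"]*q[0]/q[2],c["cy"]+c["fy"]*q[1]/q[2]]).round(1)
E
python3 - <<'E'
from h import *
t=cv2.imread("pics/top0.png")[190:270,232:312];s=cv2.imread("pics/scene0.png")[170:250,232:312]
cv2.imwrite("pics/crop0.png",cv2.resize(np.hstack([t,s]),(800,400),interpolation=cv2.INTER_CUBIC))
print(onz("top",272,232,.01),onz("scene",271.5,231,.01))
E
```

```text
[0.5269761  0.03490405 0.01      ] [0.53469073 0.03252572 0.01      ]
```

View pics/crop0.png

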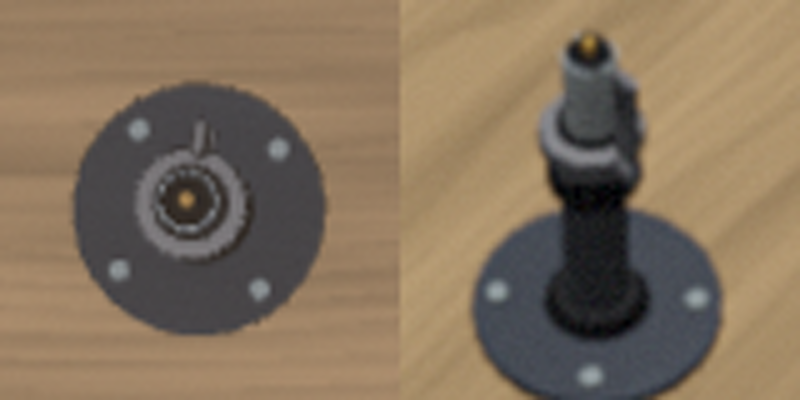

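```bash
python3 - <<'E'
from h import *
for a in [("top",272,231.6,.01),("scene",271.5,231,.01),("top",269.4,230,.216),("scene",269.6,178.4,.216),("top",271.9,215,.216),("top",272.2,220,.216)]: print(a,onz(*a).round(4))
S=np.array([.53,.033,0])
print(proj("top",S+[0,0,.01]),proj("scene",S+[0,0,.01]),proj("top",S+[0,0,.216]),proj("scene",S+[0,0,.216]))
# base disc ellipse in the top view
im=cv2.imread("pics/top0.png")[195:270,235:310].astype(int)
m=((im[:,:,2]-im[:,:,0])<12).astype(np.uint8)
c,_=cv2.findContours(m,0,1);c=max(c,key=cv2.contourArea);print(np.array(cv2.fitEllipse(c)[0])+[235,195],cv2.fitEllipse(c)[1])
E
```

```text
('top', 272, 231.6, 0.01) [0.5281 0.0349 0.01  ]
('scene', 271.5, 231, 0.01) [0.5347 0.0325 0.01  ]
('top', 269.4, 230, 0.216) [0.5273 0.0354 0.216 ]
('scene', 269.6, 178.4, 0.216) [0.5311 0.0349 0.216 ]
('top', 271.9, 215, 0.216) [0.5612 0.0296 0.216 ]
('top', 272.2, 220, 0.216) [0.5499 0.029  0.216 ]
[272.7 230.9] [270.3 230. ] [270.4 228.8] [268.8 178.6]
[271.23417282 231.59516907] (48.64556121826172, 48.83331298828125)
```

>>> step_arm(increments=[[[12,-25,14],[0,0,0]],[[12,-25,14],[0,0,0]],[[12,-25,14],[0,0,0]],[[12,-25,14],[0,0,0]],[[12,-25,14],[0,0,0]],[[12,-25,14],[0,0,0]],[[12,-25,14],[0,0,0]],[[12,-25,14],[0,0,0]]], fingers=1)

```text
time: 0.77
eef_pos: [0.3412, 0.4274, 0.3051]
tcp_rot: [0.185, 0.983, -0.0, -0.0]
contact_force: [-0.4, 0.5, 0.2]
opening: 0.997
finger_force: 0.0
```

>>> step_arm(increments=[[[12,-25,0],[0,0,0]],[[12,-25,0],[0,0,0]],[[12,-25,0],[0,0,0]],[[12,-25,0],[0,0,0]],[[12,-25,0],[0,0,0]],[[12,-25,0],[0,0,0]],[[12,-25,0],[0,0,0]],[[12,-25,0],[0,0,0]]])

```text
time: 1.43
eef_pos: [0.4372, 0.2275, 0.3045]
tcp_rot: [0.185, 0.983, -0.0, -0.0]
contact_force: [1.3, -0.9, -0.0]
opening: 1.002
finger_force: 0.0
```

>>> step_arm(increments=[[[12,-25,0],[0,0,-0.05]],[[12,-25,0],[0,0,-0.05]],[[12,-25,0],[0,0,-0.05]],[[12,-25,0],[0,0,0]],[[12,-25,0],[0,0,0]],[[12,-25,0],[0,0,0]],[[0,0,0],[0,0,0]],[[0,0,0],[0,0,0]]])

```text
time: 2.1
eef_pos: [0.5092, 0.0779, 0.3042]
tcp_rot: [0.259, 0.966, -0.0, -0.001]
contact_force: [-0.5, -0.2, -0.4]
opening: 0.998
finger_force: 0.0
```

```bash
python3 - <<'E'
from h import *
from plant import readout
s=readout.get_state();w=cams.read_camera("wrist")[:,:,::-1];cv2.imwrite("pics/w1.png",w)
print(s["time"],s["eef_pos"].round(4),s["tcp_rot"].round(4),s["qpos"].round(3))
np.savez("w1.npz",p=s["eef_pos"],q=s["tcp_rot"])
E
```

```text
2.1 [0.5092 0.0779 0.3042] [ 2.592e-01  9.658e-01 -0.000e+00 -9.000e-04] [-0.046 -0.137  1.825  0.     1.456 -1.092]
```

View pics/w1.png

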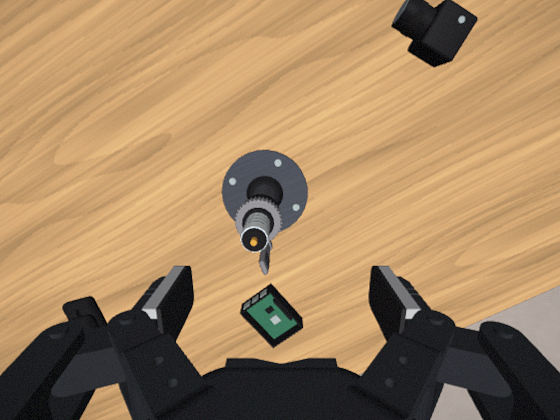

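Wrist view: stud at (255,241), base centre (265,191), blade running from (266,248) to the tip at about (265,268), board case beyond. I'll back-project these onto known heights.

```bash
python3 - <<'E'
from h import *
d=np.load("w1.npz");Q=R.from_quat(d["q"]);c=cams.get_calibration("wrist");T=c["T_tool_cam"]
def on(u,v,z):
    r=Q.apply(T[:3,:3]@np.array([(u-c["cx"])/c["fx"],-(v-c["cy"])/c["fy"],-1]));e=d["p"]+Q.apply(T[:3,3]);return e+r*(z-e[2])/r[2]
for a in [(255,241,.216),(255,238,.208),(265,191,.01),(265,268,.216)]:print(a,on(*a).round(4))
im=cv2.imread("pics/w1.png")[140:300,200:330];cv2.imwrite("pics/w1c.png",cv2.resize(im,None,fx=3.7,fy=3.7,interpolation=cv2.INTER_CUBIC))
E
```

```text
(255, 241, 0.216) [0.5271 0.0381 0.216 ]
(255, 238, 0.208) [0.5268 0.0375 0.208 ]
(265, 191, 0.01) [0.5241 0.0391 0.01  ]
(265, 268, 0.216) [0.5565 0.0317 0.216 ]
```

View pics/w1c.png

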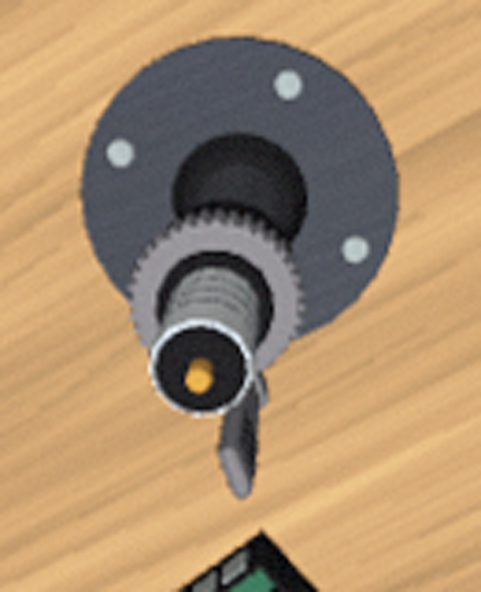

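>>> step_arm(increments=[[[6,-13,0],[0,0,0]],[[6,-14,0],[0,0,0]],[[6,-14,-10],[0,0,0]],[[0,0,-12],[0,0,0]],[[0,0,-12],[0,0,0]],[[0,0,-12],[0,0,0]],[[0,0,0],[0,0,0]],[[0,0,0],[0,0,0]]])

```text
time: 2.82
eef_pos: [0.5262, 0.0387, 0.2576]
tcp_rot: [0.257, 0.966, -0.0, -0.001]
contact_force: [0.1, -0.2, 0.4]
opening: 0.998
finger_force: 0.0
```

```bash
python3 - <<'E'
from h import *
from plant import readout
s=readout.get_state();w=cams.read_camera("wrist")[:,:,::-1];cv2.imwrite("pics/w2.png",w)
print(s["time"],s["eef_pos"].round(4),s["tcp_rot"].round(4))
np.savez("w1.npz",p=s["eef_pos"],q=s["tcp_rot"])
E
```

```text
2.8167 [0.5262 0.0387 0.2576] [ 2.574e-01  9.663e-01 -1.000e-04 -1.400e-03]
```

View pics/w2.png

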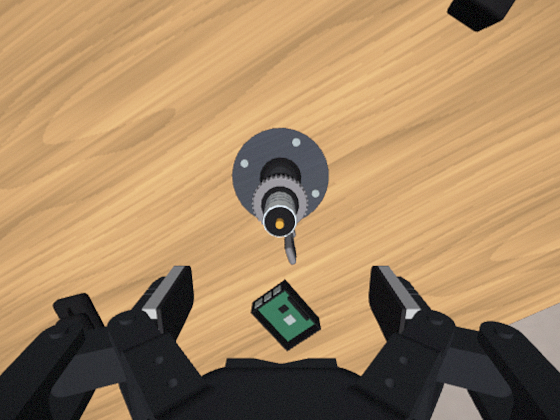

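The column top (279,222) is laterally centred between the fingers (192…369), and the blade tip is at (292,258).

```bash
python3 - <<'E'
from h import *
d=np.load("w1.npz");Q=R.from_quat(d["q"]);c=cams.get_calibration("wrist");T=c["T_tool_cam"]
def on(u,v,z):
    r=Q.apply(T[:3,:3]@np.array([(u-c["cx"])/c["fx"],-(v-c["cy"])/c["fy"],-1]));e=d["p"]+Q.apply(T[:3,3]);return e+r*(z-e[2])/r[2]
for a in [(280,224,.216),(279.5,221.5,.208),(280.5,173,.01),(292,258,.216)]:print(a,on(*a).round(4))
E
```

```text
(280, 224, 0.216) [0.5275 0.0364 0.216 ]
(279.5, 221.5, 0.208) [0.5278 0.0358 0.208 ]
(280.5, 173, 0.01) [0.5217 0.04   0.01  ]
(292, 258, 0.216) [0.5575 0.0304 0.216 ]
```

>>> step_arm(increments=[[[1,-1,-13],[0,0,0]],[[0,-1,-13],[0,0,0]],[[0,0,-13],[0,0,0]],[[0,0,-13],[0,0,0]],[[0,0,-13],[0,0,0]],[[0,0,-13],[0,0,0]],[[0,0,-11],[0,0,0]],[[0,0,0],[0,0,0]]])

```text
time: 3.53
eef_pos: [0.5262, 0.0361, 0.1663]
tcp_rot: [0.258, 0.966, -0.0, -0.003]
contact_force: [-0.7, -0.1, -0.6]
opening: 0.997
finger_force: 0.0
```

>>> step_arm(increments=[[[0,0,0],[0,0,0]],[[0,0,0],[0,0,0]],[[0,0,0],[0,0,0]],[[0,0,0],[0,0,0]],[[0,0,0],[0,0,0]],[[0,0,0],[0,0,0]],[[0,0,0],[0,0,0]],[[0,0,0],[0,0,0]]], fingers=-1, grip_force=60)

```text
time: 4.2
eef_pos: [0.5285, 0.0359, 0.1706]
tcp_rot: [0.258, 0.966, 0.0, 0.0]
contact_force: [-0.2, 0.4, 1.9]
opening: 0.018
finger_force: 58.9
```

Opening 0.018 isn't what a 28 mm tube should give, so I'll look before going on.

```bash
python3 - <<'E'
from h import *
from plant import readout
s=readout.get_state();print(s)
w=cams.read_camera("wrist")[:,:,::-1];a=cams.read_camera("scene")[130:250,200:360,::-1]
cv2.imwrite("pics/w3.png",np.hstack([cv2.resize(w,(400,300)),cv2.resize(a,(400,300),interpolation=cv2.INTER_CUBIC)]))
E
```

```text
{'time': 4.2, 'qpos': array([-1.23900990e-01, -1.59448307e-02,  1.95456369e+00,  2.84998291e-04,
        1.20211140e+00, -1.17290721e+00]), 'dq': array([6.95239305e-04, 2.27760387e-03, 1.35783699e-03, 1.01363988e-03,
       9.98229654e-05, 1.41263678e-03]), 'joint_efforts': array([-2.17002709e-01, -2.69941592e+01, -2.77081758e+01, -9.84786102e-02,
       -5.11369784e-02, -5.72627963e-03]), 'eef_pos': array([0.5284772 , 0.03594053, 0.17055958]), 'tcp_rot': array([2.57994955e-01, 9.66146158e-01, 1.90586816e-04, 4.09000682e-04]), 'contact_force': array([-0.19913763,  0.36357271,  1.93717397]), 'wrist_torque': array([ 0.09817796,  0.01991033, -0.02822628]), 'finger_force': 58.94310414791107, 'opening': 0.01768856021121196}
```

View pics/w3.png

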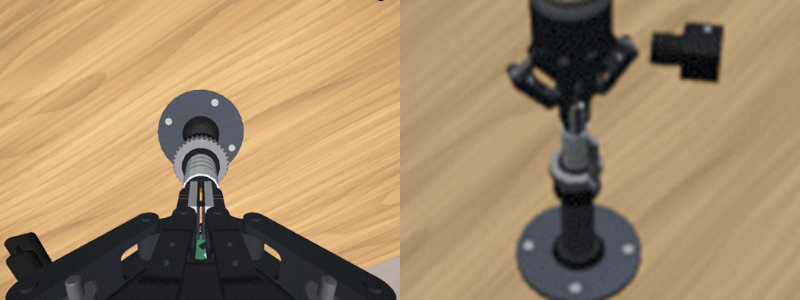

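```bash
python3 - <<'E'
from h import *
from plant import readout
s=readout.get_state();Q=R.from_quat(s["tcp_rot"]);c=cams.get_calibration("wrist");T=c["T_tool_cam"]
def pw(X):
    q=T[:3,:3].T@(Q.inv().apply(np.array(X)-s["eef_pos"])-T[:3,3]);return np.array([c["cx"]-c["fx"]*q[0]/q[2],c["cy"]+c["fy"]*q[1]/q[2]]).round(1)
print(s["eef_pos"])
for z in (.01,.155,.16,.17,.208,.216):print(z,"axis wrist",pw([.5276,.036,z]),"scene",proj("scene",[.5276,.036,z]))
w=cv2.VideoCapture and cams.read_camera("wrist")[:,:,::-1];a=cams.read_camera("scene")[165:210,240:300,::-1]
cv2.imwrite("pics/w4.png",np.hstack([cv2.resize(w[150:390,190:370],(450,600),interpolation=cv2.INTER_CUBIC),cv2.copyMakeBorder(cv2.resize(a,(350,263),interpolation=cv2.INTER_CUBIC),0,337,0,0,0)]))
E
```

```text
[0.52847324 0.0359454  0.1705529 ]
0.01 axis wrist [280.9 187.9] scene [270.4 228.9]
0.155 axis wrist [281.2 231.9] scene [269.3 194. ]
0.16 axis wrist [281.2 234.4] scene [269.3 192.7]
0.17 axis wrist [281.3 240. ] scene [269.2 190. ]
0.208 axis wrist [281.5 267.2] scene [268.9 179.7]
0.216 axis wrist [281.5 274.5] scene [268.8 177.5]
```

View pics/w4.png

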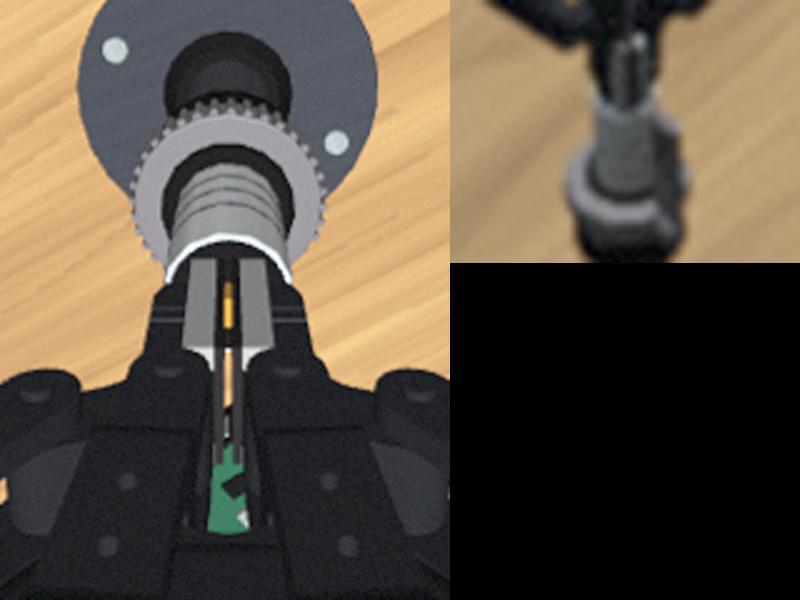

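The pictures show the real finger tips about 38 mm above the reported TCP. The shut tips sit at tube-top height (z≈0.207), closed on the stud. I confirmed it from the open-finger gap in the first wrist view (181 px for 85 mm, so about 40 mm nearer the camera than stated). I'll open, go 40 mm lower and grip again.

>>> step_arm(increments=[[[0,0,0],[0,0,0]],[[0,0,0],[0,0,0]],[[0,0,0],[0,0,0]],[[0,0,0],[0,0,0]],[[0,0,0],[0,0,0]],[[0,0,0],[0,0,0]],[[0,0,0],[0,0,0]],[[0,0,0],[0,0,0]]], fingers=1)

```text
time: 5.07
eef_pos: [0.5281, 0.0359, 0.17]
tcp_rot: [0.258, 0.966, -0.0, -0.0]
contact_force: [-0.4, -0.0, 0.4]
opening: 1.003
finger_force: 0.0
```

>>> step_arm(increments=[[[0,0,-6],[0,0,0]],[[0,0,-6],[0,0,0]],[[0,0,-6],[0,0,0]],[[0,0,-6],[0,0,0]],[[0,0,0],[0,0,0]],[[0,0,0],[0,0,0]]])

```text
time: 5.57
eef_pos: [0.5276, 0.0359, 0.1451]
tcp_rot: [0.258, 0.966, -0.0, -0.001]
contact_force: [0.5, 0.3, 0.1]
opening: 0.999
finger_force: 0.0
```

>>> step_arm(increments=[[[0,0,-4],[0,0,0]],[[0,0,-4],[0,0,0]],[[0,0,-4],[0,0,0]],[[0,0,-4],[0,0,0]],[[0,0,0],[0,0,0]],[[0,0,0],[0,0,0]],[[0,0,0],[0,0,0]],[[0,0,0],[0,0,0]]])

```text
time: 6.23
eef_pos: [0.5284, 0.0359, 0.1303]
tcp_rot: [0.258, 0.966, 0.0, 0.0]
contact_force: [1.1, 0.3, -0.3]
opening: 1.0
finger_force: 0.0
```

```bash
python3 - <<'E'
from h import *
w=cams.read_camera("wrist")[:,:,::-1];a=cams.read_camera("scene")[150:210,230:310,::-1]
cv2.imwrite("pics/w5.png",np.hstack([cv2.resize(w,(400,300)),cv2.resize(a,(400,300),interpolation=cv2.INTER_CUBIC)]))
E
```

```text
(no output)
```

View pics/w5.png

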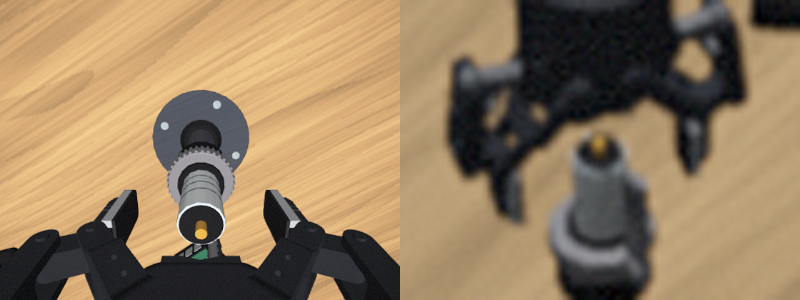

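The open tips straddle the tube at z≈0.176 and the body clears the stud and blade. Now gripping.

>>> step_arm(increments=[[[0,0,0],[0,0,0]],[[0,0,0],[0,0,0]],[[0,0,0],[0,0,0]],[[0,0,0],[0,0,0]],[[0,0,0],[0,0,0]],[[0,0,0],[0,0,0]],[[0,0,0],[0,0,0]],[[0,0,0],[0,0,0]]], fingers=-1, grip_force=60)

```text
time: 7.0
eef_pos: [0.5283, 0.0361, 0.1303]
tcp_rot: [0.258, 0.966, 0.0, 0.0]
contact_force: [0.3, 0.1, 1.2]
opening: 0.311
finger_force: 59.0
```

Opening 0.311 fits a 28 mm tube. Raise 30 mm.

>>> step_arm(increments=[[[0,0,5],[0,0,0]],[[0,0,5],[0,0,0]],[[0,0,5],[0,0,0]],[[0,0,5],[0,0,0]],[[0,0,5],[0,0,0]],[[0,0,5],[0,0,0]],[[0,0,0],[0,0,0]],[[0,0,0],[0,0,0]]])

```text
time: 7.67
eef_pos: [0.5283, 0.0361, 0.1607]
tcp_rot: [0.258, 0.966, 0.0, 0.0]
contact_force: [3.5, 2.6, -3.8]
opening: 0.311
finger_force: 59.5
```

>>> step_arm(increments=[[[0,0,0],[0,0,0]],[[0,0,0],[0,0,0]],[[0,0,0],[0,0,0]],[[0,0,0],[0,0,0]],[[0,0,0],[0,0,0]],[[0,0,0],[0,0,0]]])

```text
time: 8.17
eef_pos: [0.5283, 0.036, 0.16]
tcp_rot: [0.258, 0.966, 0.0, 0.0]
contact_force: [4.1, 2.9, -4.3]
opening: 0.311
finger_force: 59.5
```

```bash
python3 - <<'E'
from h import *
w=cams.read_camera("wrist")[:,:,::-1];a=cams.read_camera("scene")[160:205,240:300,::-1]
cv2.imwrite("pics/w6.png",np.hstack([cv2.resize(w[100:370,190:370],(400,600),interpolation=cv2.INTER_CUBIC),cv2.copyMakeBorder(cv2.resize(a,(400,300),interpolation=cv2.INTER_CUBIC),0,300,0,0,0)]))
E
```

```text
(no output)
```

View pics/w6.png

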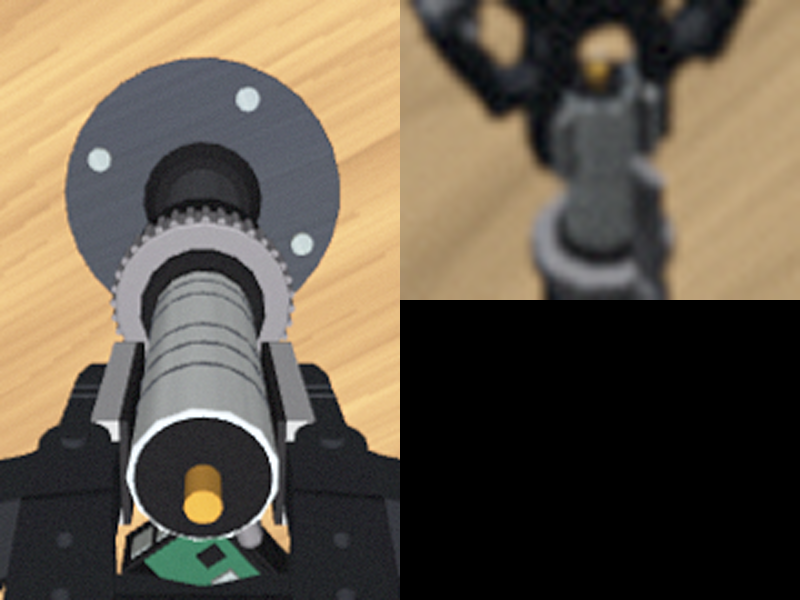

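Column top has risen with the grip (stud 281,329, same place relative to the tool as before the lift, so no slip), TCP +29.7 mm, load about 4.3 N. Now the clockwise turn.

>>> step_arm(increments=[[[0,0,0],[0,0,-0.06]],[[0,0,0],[0,0,-0.06]],[[0,0,0],[0,0,-0.06]],[[0,0,0],[0,0,-0.06]],[[0,0,0],[0,0,-0.06]],[[0,0,0],[0,0,-0.06]],[[0,0,0],[0,0,-0.06]],[[0,0,0],[0,0,-0.06]]])

```text
time: 8.93
eef_pos: [0.5281, 0.0359, 0.16]
tcp_rot: [0.481, 0.876, -0.0, -0.0]
contact_force: [3.3, 2.4, -3.6]
opening: 0.314
finger_force: 59.6
```

>>> step_arm(increments=[[[0,0,0],[0,0,-0.06]],[[0,0,0],[0,0,-0.06]],[[0,0,0],[0,0,-0.06]],[[0,0,0],[0,0,-0.06]],[[0,0,0],[0,0,-0.06]],[[0,0,0],[0,0,-0.06]],[[0,0,0],[0,0,0]],[[0,0,0],[0,0,0]]])

```text
time: 9.6
eef_pos: [0.5279, 0.0358, 0.1599]
tcp_rot: [0.629, 0.778, -0.0, -0.0]
contact_force: [2.4, 2.5, -3.2]
opening: 0.31
finger_force: 60.3
```

```bash
python3 - <<'E'
from plant import readout
s=readout.get_state();print(s["qpos"].round(3),s["contact_force"].round(1),s["wrist_torque"].round(2),s["eef_pos"].round(4))
E
```

```text
[-0.124 -0.006  1.965 -0.     1.183 -0.335] [ 2.4  2.5 -3.2] [ 0.36 -0.55  0.1 ] [0.5279 0.0358 0.1599]
```

>>> step_arm(increments=[[[0,0,0],[0,0,-0.05]],[[0,0,0],[0,0,-0.05]],[[0,0,0],[0,0,-0.05]],[[0,0,0],[0,0,-0.05]],[[0,0,0],[0,0,-0.05]],[[0,0,0],[0,0,-0.05]],[[0,0,0],[0,0,0]]])

```text
time: 10.18
eef_pos: [0.5277, 0.0358, 0.1599]
tcp_rot: [0.738, 0.675, -0.001, -0.0]
contact_force: [1.6, 3.2, -3.4]
opening: 0.312
finger_force: 60.6
```

```bash
cat > m.py <<'E'
from plant import readout
s=readout.get_state();print(s["qpos"].round(3),s["contact_force"].round(1),s["wrist_torque"].round(2),s["eef_pos"].round(4))
E
python3 m.py
```

```text
[-1.240e-01 -6.000e-03  1.965e+00 -1.000e-03  1.184e+00 -3.400e-02] [ 1.6  3.2 -3.4] [ 0.39 -0.4   0.12] [0.5277 0.0358 0.1599]
```

>>> step_arm(increments=[[[0,0,0],[0,0,-0.05]],[[0,0,0],[0,0,-0.05]],[[0,0,0],[0,0,-0.05]],[[0,0,0],[0,0,-0.05]],[[0,0,0],[0,0,0]]])

```text
time: 10.6
eef_pos: [0.5277, 0.0358, 0.1599]
tcp_rot: [0.802, 0.598, -0.001, -0.0]
contact_force: [-0.4, 2.2, -2.9]
opening: 0.311
finger_force: 60.7
```

```bash
python3 m.py
```

```text
[-1.240e-01 -6.000e-03  1.965e+00 -1.000e-03  1.184e+00  1.660e-01] [-0.4  2.2 -2.9] [ 0.32 -0.31  0.06] [0.5277 0.0358 0.1599]
```

>>> step_arm(increments=[[[0,0,0],[0,0,-0.04]],[[0,0,0],[0,0,-0.04]],[[0,0,0],[0,0,-0.04]],[[0,0,0],[0,0,0]]])

```text
time: 10.93
eef_pos: [0.5277, 0.0359, 0.1599]
tcp_rot: [0.835, 0.55, -0.001, -0.0]
contact_force: [0.6, 2.0, -2.4]
opening: 0.313
finger_force: 64.9
```

```bash
python3 m.py
```

```text
[-1.240e-01 -6.000e-03  1.965e+00 -1.000e-03  1.184e+00  2.840e-01] [ 0.6  2.  -2.4] [ 0.34 -0.41  0.53] [0.5277 0.0359 0.1599]
```

>>> step_arm(increments=[[[0,0,0],[0,0,-0.04]],[[0,0,0],[0,0,-0.04]],[[0,0,0],[0,0,0]]])

```text
time: 11.18
eef_pos: [0.5277, 0.0362, 0.1601]
tcp_rot: [0.857, 0.516, -0.0, -0.0]
contact_force: [-1.1, 2.5, -1.3]
opening: 0.316
finger_force: 86.6
```

```bash
python3 m.py
```

```text
[-0.124 -0.006  1.964  0.     1.184  0.364] [-1.1  2.5 -1.3] [ 0.69 -0.19  0.6 ] [0.5277 0.0362 0.1601]
```

>>> step_arm(increments=[[[0,0,0],[0,0,-0.04]],[[0,0,0],[0,0,-0.04]],[[0,0,0],[0,0,0]]])

```text
time: 11.43
eef_pos: [0.5278, 0.0362, 0.1601]
tcp_rot: [0.876, 0.482, -0.0, -0.0]
contact_force: [-1.0, 2.3, -0.8]
opening: 0.314
finger_force: 92.0
```

```bash
python3 m.py
```

```text
[-0.123 -0.006  1.965  0.     1.184  0.442] [-1.   2.3 -0.8] [ 0.88 -0.24  1.15] [0.5278 0.0362 0.1601]
```

The torque rise at turn ≈1.45 rad fits the stop at bearing ≈-52°. I'll ease back a little and check for column slip by the brass stud's pixels and for the blade's bearing by the scene image.

>>> step_arm(increments=[[[0,0,0],[0,0,0.04]],[[0,0,0],[0,0,0.03]],[[0,0,0],[0,0,0]],[[0,0,0],[0,0,0]]])

```text
time: 11.77
eef_pos: [0.5277, 0.0362, 0.1601]
tcp_rot: [0.86, 0.51, -0.0, -0.001]
contact_force: [-2.1, 3.6, -1.2]
opening: 0.311
finger_force: 87.7
```

```bash
python3 m.py; python3 - <<'E'
from h import *
def brass(im):
    h=cv2.cvtColor(im,cv2.COLOR_BGR2HSV);m=((h[...,0]>12)&(h[...,0]<28)&(h[...,1]>170)&(h[...,2]>120)).astype(np.uint8)
    n,l,s,c=cv2.connectedComponentsWithStats(m);return [(s[i],c[i].round(1)) for i in range(1,n) if s[i,4]>20]
o=cv2.resize(cv2.imread("pics/w6.png")[:,:400],(180,270),interpolation=cv2.INTER_AREA)
w=cams.read_camera("wrist")[:,:,::-1].copy()[100:370,190:370];print(brass(o),brass(w))
a=cams.read_camera("scene")[:,:,::-1].copy();b=cv2.imread("pics/scene0.png")
A=np.array([.5276,.036,0])
for d in(-12,-35,-45,-52,-58,-64):
    r=np.deg2rad(d);e=[np.cos(r)*.029,np.sin(r)*.029]
    print(d,[proj("scene",A+[*e,z]).tolist() for z in(.165,.19,.214)])
for v in range(178,200,2):print(v,a[v,256:286].mean(1).astype(int),'|',b[v,262:284].mean(1).astype(int))
E
```

```text
[-0.124 -0.006  1.964  0.     1.184  0.376] [-2.1  3.6 -1.2] [0.81 0.01 0.75] [0.5277 0.0362 0.1601]
[(array([ 84, 210,  15,  15, 163], dtype=int32), array([ 90.9, 216.4]))] [(array([ 83, 211,   8,  14,  61], dtype=int32), array([ 86.2, 217.4]))]
-12 [[276.3, 198.2], [276.2, 191.5], [276.1, 184.9]]
-35 [[272.1, 199.8], [272.0, 193.1], [271.8, 186.5]]
-45 [[270.1, 200.0], [269.9, 193.4], [269.7, 186.8]]
-52 [[268.7, 200.1], [268.5, 193.4], [268.3, 186.8]]
-58 [[267.5, 200.0], [267.2, 193.3], [267.0, 186.7]]
-64 [[266.3, 199.8], [266.0, 193.2], [265.8, 186.6]]
178 [156 154 154 150 149 148 137  97  76  89  86  58  30  24  21  22  20  24
  16  12  26  27  25  20  34  87 139 151 149 147] | [139 134 134 112  82  65  86 118 106  60  58  96 136 142 138 138 133 135
 136 141 140 139]
180 [152 149 149 147 146 145 140 131 103  94  88  71  60  51  37  18  23  22
  20  18  26  41  56  68  88 123 146 145 146 147] | [136 139 135  82  32  29  44  62  53  35  25  49 107 146 141 135 137 138
 140 138 139 135]
182 [147 145 143 143 140 137 132 133 112  91  82  72  72  64  36  19  23  20
  19  39  86 133 1
[... 1184 characters left out ...]
62  46  42  43  40  83
 123 141 143 143]
194 [146 147 146 140 131 141 133  83  51  69  66  48  43  55  75  80  76  74
  67  46  52  99 139 143 132 140 154 159 161 159] | [123  74  51  76  85  82  72  71  70  75  70  66  66  55  46  46  50  82
 122 137 146 150]
196 [149 148 142 124 122 141 135  95  45  32  47  48  46  51  66  67  59  46
  39  34  60 114 143 138 120 131 157 159 155 156] | [129  88  44  48  70  79  80  75  75  75  71  62  55  55  52  49  44  63
  96 125 149 151]
198 [146 146 142 118 100 130 147 142 116  85  58  48  40  35  30  25  32  45
  58  96 128 144 136 106  95 127 153 158 156 159] | [138 132 106  76  47  45  37  38  36  38  33  40  49  50  54  50  43  50
  82 126 144 146]
```

The stud's image hasn't moved (no slip). The blade top is at about (267,187), i.e. bearing -53° to -58°, which matches closed from the starting -12°. Finger still pressing at the stop with 0.75 N m. I'll settle and hand in.

>>> step_arm(increments=[[[0,0,0],[0,0,0]],[[0,0,0],[0,0,0]],[[0,0,0],[0,0,0]],[[0,0,0],[0,0,0]],[[0,0,0],[0,0,0]],[[0,0,0],[0,0,0]]])

```text
time: 12.37
eef_pos: [0.5277, 0.0362, 0.1601]
tcp_rot: [0.86, 0.51, -0.0, -0.001]
contact_force: [-3.5, 4.8, -0.1]
opening: 0.313
finger_force: 87.8
```

```bash
python3 m.py; python3 -c "
from plant import sign_off
print(sign_off())"
```

```text
[-1.240e-01 -6.000e-03  1.965e+00  1.000e-03  1.184e+00  3.770e-01] [-3.5  4.8 -0.1] [0.93 0.1  0.78] [0.5277 0.0362 0.1601]
the job is handed in; nothing more can be done
None
```

I handed the job in at about 12.4 s: the column is held about 30 mm up at the mark and the cam lever looks fully closed, both judged from force readings and pixel measurements since the hand-in returned no verdict; my first grip closed on the brass stud by mistake, and I corrected it before lifting.

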